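# Push-over test of an instrument case, logged on the stroke counter

## Task

Give the blue instrument case one push-over test: slide it, still standing, across the bench until its lower back edge sits squarely against the near edge of the steel plate, then push high on its front until it topples onto its back and lies flat on the plate. Only when it lies there, log the topple on the stroke counter: swing the lever fully to its stop and let it spring back. Leave the multimeter and the white bottle where they stand.

Things in the scene. Friction and masses are not known exactly. Their poses are not given: they have to be found in the camera images.
- unit: closed blue instrument case with a black front panel (green display, red switch), flat faces; 80 mm deep (x), 150 wide (y), 135 high (z); about 0.7 kg, evenly spread; friction about 0.4. Origin: centre of underside. Starts upright; x points from the front to the back, towards the plate; toppled on its back, x points down and z level, away from the robot
- unit_heel (a point): middle of the case's lower back edge (40 mm behind the case's origin along its x, at the underside): the edge it topples over. The front face leans away and rises on an arc about this edge as the case tips; it falls by itself once tipped past about 0.55 rad
- plate: dark steel plate 10 mm thick, fixed flat on the bench, 185 mm (x) by 230 mm (y), yellow line near each side. Origin: middle of its near edge (the stop, facing the robot), at bench level; x points from that edge over the plate, away from the robot; z up. The case starts 20 to 50 mm short of this edge, up to 20 mm off centre and turned up to 0.15 rad against it
- counter: the stroke counter: a green housing 52 x 60 x 58 mm with a window of white number drums, on a dark foot plate 84 x 84 x 6 mm fixed to the bench. Origin: centre of the foot's underside; x points from the window side to the back (away from the robot), z up; housing top at z = 64 mm. The lever stands at its right (-y) side
- lever_hinge (a point): centre of the lever's horizontal shaft: in the counter's frame at x = 0, y = -32.5 mm, z = 40 mm; the shaft runs along the counter's y
- lever_ball (a point): centre of the black ball, 20 mm across, at the end of the counter's lever, 72 mm from the shaft; the lever is a steel rod 6.4 mm thick. The ball swings in the plane y = -32.5 mm of the counter
- count_lever (a joint): the counter lever's angle in rad: 0 at rest (leaning 0.45 rad to the counter's -x, ball at 105 mm above the bench), 0.9 at its stop (leaning 0.45 rad to +x). It is sprung and returns to 0 by itself; the ball needs about 1 N to start moving along +x and 2.5 N at the stop
- multimeter: yellow multimeter lying on the bench, 140 x 66 x 41 mm, bystander. Origin: centre of its underside
- ipa_bottle: white bottle with a red cap, 55 mm across, 108 mm high, bystander. Origin: centre of its underside

How it is judged:
On the way, in this order (a step that is already met when the one before it is completed fails the run):
1. the case stands upright with its lower back edge squarely against the plate's near edge (within 6 mm and 0.08 rad) (x of unit_heel in the frame of plate above -0.006 m and angle between unit's own z axis and vertical below 0.12 rad and angle between the x axis of unit and the x axis of plate, either way round below 0.08 rad), for 0.1 s.
2. the case has toppled and lies flat on its back on the plate (angle between unit's own x axis and vertical above 3.06 rad and z of unit_heel in the frame of plate between 0.006 and 0.014 m), for 0.2 s.
3. the counter's lever is swung to its stop (over 0.86 of 0.90 rad) (value of joint count_lever above 0.86 rad), for 0.05 s.
At the end, for the whole second after the job is handed in: The case lies at rest flat on its back on the plate (within 0.08 rad), its base no more than 55 mm over the near edge, within 45 mm of the plate's centre line and 0.2 rad of square; the counter's lever has since been at its stop and has sprung back (under 0.08 rad) (all of step 2 and x of unit in the frame of plate between -0.055 and 0.06 m and y of unit in the frame of plate between -0.045 and 0.045 m and angle between the y axis of unit and the y axis of plate, either way round below 0.2 rad and linear speed of unit below 0.01 m/s and value of joint count_lever below 0.08 rad and velocity of joint count_lever below 0.1 rad/s); the robot touches nothing.
It fails at once if the counter lever is worked while the case still stands (value of joint count_lever above 0.5 rad and angle between unit's own z axis and vertical below 0.8 rad).
It fails at once if a bystander is moved by more than 30 mm (distance of any of multimeter, ipa_bottle from where it was at the start of the episode above 0.03 m).
It also fails if it takes over 64 s, if anything falls off the work surface, if the arm or the gripper's body presses on something with over 40 N, if the wrist force passes 120 N, or if a joint passes its speed limit or range.

## Robot

A 7-joint arm with a two-finger parallel gripper is mounted at the origin on a cart in front of the work surface, level with it; the furniture and walls round the work are solid. World frame = base frame: x ahead of the robot, y to its left, z up, the work surface at z = 0. Lengths are in m, angles in rad, forces in N, time in s.
With the tool pointing down it reaches from about 0.425 to 1.025 m from the base axis. Payload 9.4 kg.
Tool frame: the origin (TCP) lies midway between the tips of the shut fingers; the grasp point (between the pads) lies 19 mm behind it; z points along the fingers, y is the line along which they close (so a half turn about z gives the same grasp; the last joint's range is limited). The gripper opens to 93 mm and grips with 3 to 60 N. Pads are 15 mm wide; open, the fingers measure 128 mm over their backs; the gripper's body (75 mm by 188 mm) begins 65 mm behind the grasp point.
Start: joints at [1.248, 0.599, -0.003, 1.599, 0.002, 0.943, -0.08], TCP at [0.176, -0.703, 0.219] pointing down, gripper open.
Joint ranges: [-2.57, 2.57], [-0.35, 1.97], [-1.29, 1.29], [0.11, 2.56], [-1.05, 4.19], [0.11, 1.86], [-2.63, 2.63]. Speed limits (rad/s): [2.22, 2.22, 3.01, 3.01, 3.14, 3.14, 3.14].

## Interface

Orientations are given as a unit quaternion [x, y, z, w].
In Python, from workcell import bot, sensors, camera, calibration, job gives the robot as it stands. Calls block until the motion is done:
- bot.move_ptp(position, orientation): joint-space move of the TCP to a pose.
- bot.move_straight(position, orientation=None, v=0.15): straight line of the TCP; orientation=None keeps the orientation; v is the mean speed in m/s.
- bot.move_j(angles): joint-space move.
- bot.gripper_to(opening): opening from 0.0 (shut) to 1.0 (fully open); the grip force is fixed at half the most; returns when the fingers have stopped.
- bot.wait(seconds).
- bot.solve_ik(position, orientation): joint angles nearest the present ones, or None.
- sensors.state(): the state.
- camera(name): name is "scene" or "top" or "wrist"; returns (picture, depth): 384x512x3 uint8, red, green, blue; 384x512 float32, m along the optical axis (not along the pixel's ray), 0 where there is no reading.
- calibration(name): a dict with "intrinsics" (3x3 intrinsics, pixels), "dist_coeffs" ([k1, k2, p1, p2, k3] as OpenCV has them; the pictures are not rectified), "rvec" (rotation vector, rad) and "tvec" (3), from world to camera coordinates, as OpenCV has them. Camera axes: x right, y down, z forward; pixel columns grow to the right and rows downward; lengths in m; the calibration is good to about 2 mm. A picture is of the moment at which its call begins: read the wrist's pose just before it. calibration takes no time and is no camera call; for the wrist camera it gives the pose at the moment of the call.
A pose or a line that the arm cannot do raises bot.PlanningError and nothing moves.
- job.sign_off(): hands the job in; it is judged then, once.
The state is a dict: "clock": time; "joint_positions": joint angles; "joint_vel": joint speeds; "effort": joint torques, N m; "eef_pos": TCP position; "tcp_rot": TCP orientation; "force": force on the tool from outside, world axes, zero at the start; "wrist_torque": the same for the moment, N m; "opening": opening from 0.0 (shut) to 1.0 (fully open); "gripper_force": force on a finger pad.
Only numpy, scipy, OpenCV 4.12 (cv2) and the standard library are available. Lean on these libraries where they do the work, as an engineer would, in place of code of your own. Each camera call takes 0.05 s, during which the arm holds its last target. There are 200 camera calls.

## Working session

There is one attempt and no reset: what is moved stays moved. The work goes in short steps, each a Python script; the robot and the scene stay as the last script left them, time stands still between calls to the robot, and variables do not carry over. Pictures are saved under pics/ and viewed, at most 10 in all, crops included, and the job is handed in when it is done.

```bash
mkdir -p pics; ls
python3 - <<'E'
from workcell import bot, sensors, camera, calibration, job
import cv2,numpy as np
s=sensors.state();print(s)
for n in ("scene","top"):
    p,d=camera(n);np.savez(f"{n}0.npz",p=p,d=d);cv2.imwrite(f"pics/{n}0.png",p[:,:,::-1])
    c=calibration(n);print(n,c['intrinsics'],c['rvec'],c['tvec'],(d>0).mean())
E
```

```text
pics
{'clock': 0.0, 'joint_positions': array([ 1.2482949 ,  0.60015646, -0.00254754,  1.60012478,  0.00180018,
        0.94292478, -0.07979485]), 'joint_vel': array([-0.00049368, -0.00069348, -0.00222646,  0.00070975, -0.00075015,
       -0.00052988, -0.00029034]), 'effort': array([-6.34811840e-04, -7.65073514e+01,  1.49687603e+00, -2.52355385e+01,
       -5.24622935e-02,  1.67242298e-02,  1.80907282e-04]), 'eef_pos': array([ 0.17627952, -0.70272813,  0.21773911]), 'tcp_rot': array([ 9.92452760e-01,  1.22624913e-01, -1.70207250e-04, -7.87399144e-04]), 'force': array([-0.59359071,  0.11880831,  0.83189721]), 'wrist_torque': array([-0.03452684,  0.0447007 , -0.01382767]), 'gripper_force': 0.0, 'opening': 0.9991159801135638}
scene [[404.67862421   0.         251.55935831]
 [  0.         404.67862421 189.66836106]
 [  0.           0.           1.        ]] [ 0.82559361 -2.59681308  1.04692772] [0.43995957 0.26577633 1.05386693] 0.9958445231119791
top [[494.79611811   0.         256.70848484]
 [  0.         494.79611811 190.51403911]
 [  0.           0.           1.        ]] [ 2.13777714 -2.19039533  0.15533184] [0.01895295 0.52404059 1.6080101 ] 0.9962107340494791
```

View pics/top0.png

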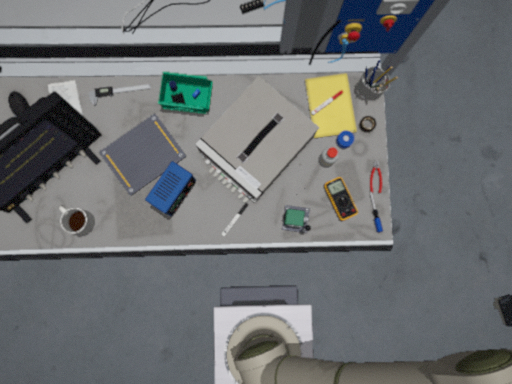

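View pics/scene0.png

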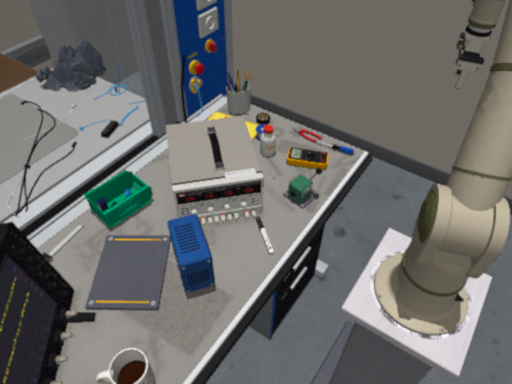

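The top view shows the case at about (171,189), the plate at (143,153) with its near edge from (132,191) to (184,155), and the counter at (295,218) with its lever to the right. The multimeter is at (341,198) and the bottle at (330,156).

```bash
cat > h.py <<'E'
import cv2,numpy as np
from workcell import bot, sensors, camera, calibration, job
def cloud(d,c):
    v,u=np.indices(d.shape); K=np.array(c['intrinsics']); 
    n=cv2.undistortPoints(np.stack([u,v],-1).reshape(-1,1,2).astype(float),K,np.array(c['dist_coeffs'])).reshape(d.shape+(2,))
    P=np.dstack([n*d[...,None],d]); R=cv2.Rodrigues(np.array(c['rvec'],float))[0]
    return (P-np.array(c['tvec']).ravel())@R
def onplane(px,z,c):
    K=np.array(c['intrinsics']);R=cv2.Rodrigues(np.array(c['rvec'],float))[0]
    n=cv2.undistortPoints(np.array(px,float).reshape(-1,1,2),K,np.array(c['dist_coeffs'])).reshape(-1,2)
    r=np.c_[n,np.ones(len(n))]@R; o=-R.T@np.array(c['tvec']).ravel()
    return o+r*((z-o[2])/r[:,2])[:,None]
def rect(P):  # centre, corners of min-area rectangle in mm-scaled xy
    r=cv2.minAreaRect((P[:,:2]*1000).astype(np.float32)); return r,cv2.boxPoints(r)/1000
E
python3 - <<'E'
from h import *
z=np.load('top0.npz');p,d=z['p'],z['d'];c=calibration('top');W=cloud(d,c)
hsv=cv2.cvtColor(p,cv2.COLOR_RGB2HSV);H,S,V=cv2.split(hsv)
U,Vv=np.meshgrid(range(512),range(384))
def box(a,b,e,f):return (U>a)&(U<b)&(Vv>e)&(Vv<f)
def rep(n,m):
    P=W[m];r,b=rect(P);print(n,m.sum(),np.round(r[0],1),np.round(r[1],1),r[2],'z',np.round(np.percentile(P[:,2],[5,50,95]),4));print(b.round(4).tolist())
case=box(135,205,155,225)&(H>95)&(H<125)&(S>110)
rep('case',case); rep('casetop',case&(W[...,2]>.125)&(W[...,2]<.145))
def raycorners(n,m,h,box_=None):
    m=cv2.morphologyEx(m.astype(np.uint8),cv2.MORPH_OPEN,np.ones((2,2)));k,_=cv2.findContours(m,0,1);k=max(k,key=cv2.contourArea)
    P=onplane(k.reshape(-1,2),h,c);r,b=rect(P);print(n,'ray',np.round(r[0],1),np.round(r[1],1),r[2],b.round(4).tolist())
print('bench z',np.median(W[box(120,150,215,235)][:,2]), 'plate px',p[150,143],W[150,143],'bench px',p[222,140],hsv[150,143],hsv[222,140])
pl=box(90,195,105,200)&(W[...,2]>.004)&(W[...,2]<.016)
rep('plate',pl)
pl2=box(90,195,105,200)&(W[...,2]<.03)&((V<105)|((S>90)&(H<35)))
raycorners('plate',pl2,.010)
g=box(275,325,195,240)&(H>45)&(H<90)&(S>60); rep('green',g);raycorners('green',g,.064)
ctr=box(275,325,195,240)
rep('ctr>20',ctr&(W[...,2]>.03))
q=box(300,322,200,245)&(W[...,2]>.02)&~g; print(np.c_[U[q],Vv[q],(W[q]*1000).round(),p[q]].astype(int)[:60])
m=box(315,365,170,230)&(H>15)&(H<35)&(S>120);rep('mm',m)
bt=box(315,340,140,170)&(W[...,2]>.06);rep('bottle',bt)
for n,b in(('c',(135,205,155,225)),('k',(270,330,190,245))):
    cv2.imwrite(f'pics/{n}.png',cv2.resize(p[b[2]:b[3],b[0]:b[1],::-1],None,fx=8,fy=8,interpolation=0))
E
```

```text
case 1247 [460.5 162.9] [361.1 151.6] 59.680049896240234 z [0.1268 0.1342 0.1399]
[[0.30399999022483826, 0.04529999941587448], [0.43479999899864197, -0.031199999153614044], [0.6171000003814697, 0.28049999475479126], [0.486299991607666, 0.3569999933242798]]
casetop 1204 [529.9 281.3] [ 81.  147.7] 54.374412536621094 z [0.1285 0.1343 0.1399]
[[0.4462999999523163, 0.2913999855518341], [0.5662999749183655, 0.2054000049829483], [0.6134999990463257, 0.2712000012397766], [0.4934999942779541, 0.3573000133037567]]
bench z -0.0005920892353926252 plate px [ 97  98 110] [0.67512752 0.3870236  0.00448806] bench px [128 128 124] [118  30 110] [ 30   8 128]
plate 3721 [667.1 389. ] [348.3 322.3] 89.32445526123047 z [0.0045 0.0088 0.0144]
[[0.5038999915122986, 0.2167000025510788], [0.826200008392334, 0.21289999783039093], [0.830299973487854, 0.5612999796867371], [0.5080000162124634, 0.5651000142097473]]
plate ray [807.  265.6] [113.9  21.2] 84.08026885986328 [[0.7906000018119812, 0.20999999344348907], [0.8116999864578247, 0.2078000009059906], [0.8234000205993652, 0.32120001316070557], [0.80229997634
[... 3171 characters left out ...]
  30   31]
 [ 309  229  389 -153  108   51   49   51]
 [ 306  230  387 -144  109   71   68   72]
 [ 307  230  386 -147  108   63   62   66]
 [ 308  230  386 -149  116   66   64   66]]
mm 251 [ 493.7 -274.9] [139.   73.7] 23.795501708984375 z [0.0179 0.0266 0.0347]
[[0.41530001163482666, -0.26919999718666077], [0.4449999928474426, -0.3366999924182892], [0.5722000002861023, -0.28060001134872437], [0.5424000024795532, -0.21320000290870667]]
bottle 213 [493.8 -98.6] [ 51.3 440.5] 45.678863525390625 z [0.0665 0.0808 0.1116]
[[0.3183000087738037, 0.03689999878406525], [0.6334999799728394, -0.27079999446868896], [0.6693000197410583, -0.23409999907016754], [0.35420000553131104, 0.07360000163316727]]
```

View pics/k.png

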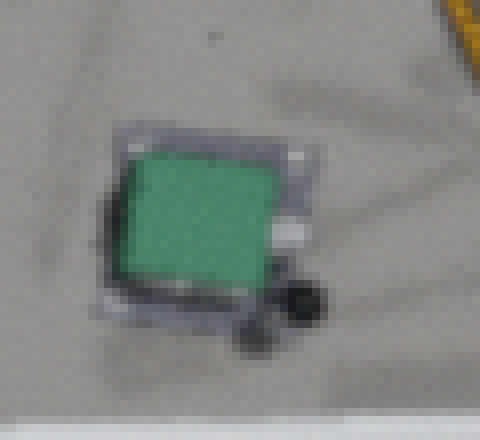

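The counter crop shows the green housing with the shaft at the right and the black ball at about crop (300,300), which is (307,227) in the full image. Next I need the plate's pose.

Run:
```python
from h import *
z=np.load('top0.npz');p,d=z['p'],z['d'];c=calibration('top');W=cloud(d,c)
H,S,V=cv2.split(cv2.cvtColor(cv2.medianBlur(p,3),cv2.COLOR_RGB2HSV))
U,Vv=np.meshgrid(range(512),range(384));bx=(U>90)&(U<195)&(Vv>105)&(Vv<200)
m=(bx&(W[...,2]<.03)&(((S>18)&(H>105)&(H<135)&(V>70))|((S>60)&(H<35)))).astype(np.uint8)
m=cv2.morphologyEx(m,cv2.MORPH_OPEN,np.ones((3,3)));n,l,st,_=cv2.connectedComponentsWithStats(m);m=(l==1+np.argmax(st[1:,4])).astype(np.uint8)
k=max(cv2.findContours(m,0,1)[0],key=cv2.contourArea)
P=onplane(k.reshape(-1,2),.010,c);r,b=rect(P);print(np.round(r[0],1),np.round(r[1],1),r[2],b.round(4).tolist())
v=p.copy();cv2.drawContours(v,[k],-1,(255,0,0),1)
# case top by rays
mc=((W[...,2]>.115)&(U>135)&(U<205)&(Vv>155)&(Vv<225)&(W[...,2]<.16)&(H>95)&(H<125)&(S>110)).astype(np.uint8)
k=max(cv2.findContours(mc,0,1)[0],key=cv2.contourArea);P=onplane(k.reshape(-1,2),.135,c);r,b=rect(P);print('case',np.round(r[0],1),np.round(r[1],1),r[2],b.round(4).tolist())
cv2.drawContours(v,[k],-1,(0,255,0),1)
cv2.imwrite('pics/pc.png',cv2.resize(v[105:225,90:210,::-1],None,fx=5,fy=5,interpolation=0))
```

```text
[660.8 385.9] [183.8 192.6] 35.139862060546875 [[0.5302000045776367, 0.4117000102996826], [0.6410999894142151, 0.2542000114917755], [0.7914000153541565, 0.36000001430511475], [0.6804999709129333, 0.5174999833106995]]
case [528.6 280.4] [ 83.2 146.9] 53.996456146240234 [[0.4447000026702881, 0.289900004863739], [0.5634999871253967, 0.20350000262260437], [0.612500011920929, 0.27079999446868896], [0.4936000108718872, 0.3571999967098236]]
```

View pics/pc.png

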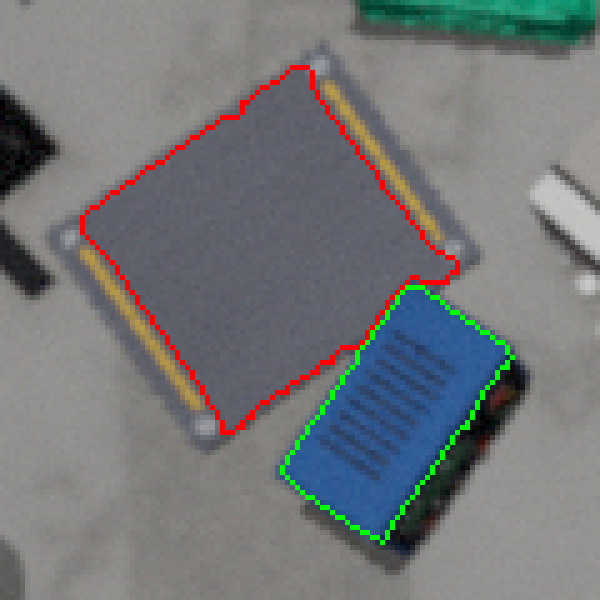

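The red contour cuts inside the plate, so I'll take the outer corners by eye from crop pixels: top (318,43), right (480,258), left (50,232), bottom (207,450). The green outline fits the case top well.

```bash
cat >> h.py <<'E'
def quat(yaw,t):  # tool z down, tipped t rad forward along yaw; y horizontal
    from scipy.spatial.transform import Rotation as Ro
    f=np.array([np.cos(yaw),np.sin(yaw),0]);z=np.array([0,0,-np.cos(t)])+np.sin(t)*f
    y=np.cross([0,0,1.],f); x=np.cross(y,z)
    return [Ro.from_matrix(np.c_[x*s,y*s,z]).as_quat() for s in(1,-1)]
E
python3 - <<'E'
from h import *
c=calibration('top')
q=np.array([[318,43],[480,258],[50,232],[207,450]]);px=np.array([90,105])+(q+.5)/5-.5
T,R,L,B=onplane(px,.01,c)[:,:2];print(T,R,L,B)
n=np.linalg.norm;print(n(R-B),n(T-L),n(T-R),n(L-B))
v=(T-R)+(L-B);yp=np.arctan2(v[1],v[0]);w=(B-R)+(L-T);yp2=np.arctan2(-w[0],w[1]);print('yaw',yp,yp2)
yaw=(yp*.45+yp2*.55);C=(T+R+L+B)/4;f=np.array([np.cos(yaw),np.sin(yaw)]);l=np.array([-f[1],f[0]])
O=C-.0925*f;print('O',O,'yaw',yaw,'near mid',(R+B)/2)
case=np.array([.5292,.2808]);yc=.945
hl=case+.04*np.array([np.cos(yc),np.sin(yc)]);print('case in plate',(case-O)@f,(case-O)@l,'heel',(hl-O)@f,'dyaw',yc-yaw)
for t in(.6,.8):
  for Q in quat(yaw,t):
    for a,z in((-.2,.2),(-.16,.03),(-.085,.03),(-.08,.11),(.03,.15)):
        j=bot.solve_ik([*(O+a*f),z],Q);print(t,a,z,None if j is None else np.round(j,2))
z=np.load('top0.npz');W=cloud(z['d'],c);print('PSU z',np.percentile(W[100:180,210:300,2],[50,95]))
E
```

```text
[0.80078497 0.35148858] [0.64974    0.24313498] [0.67328716 0.52995091] [0.52330161 0.42506827]
0.22155448723610377 0.21932737544142622 0.1858899863314529 0.18301921238685748
yaw 0.6163108273204555 0.6138092266203036
O [0.58622342 0.33404693] yaw 0.614934946935372 near mid [0.5865208  0.33410162]
case in plate -0.07729579793725971 -0.010595563462842697 heel -0.03945494747587755 dyaw 0.33006505306462797
0.6 -0.2 0.2 None
0.6 -0.16 0.03 None
0.6 -0.085 0.03 [ 0.1   1.04 -1.1   2.45  2.26  1.02 -0.45]
0.6 -0.08 0.11 [ 0.12  0.8  -1.09  2.41  2.12  0.8  -0.41]
0.6 0.03 0.15 [ 0.11  0.8  -1.09  2.15  1.84  0.69 -0.06]
0.6 -0.2 0.2 None
0.6 -0.16 0.03 None
0.6 -0.085 0.03 [-0.1   0.86 -0.73  2.46  2.51  0.82  2.34]
0.6 -0.08 0.11 [-0.09  0.65 -0.73  2.42  2.39  0.59  2.41]
0.6 0.03 0.15 [-0.34  0.57 -0.36  2.17  2.35  0.25  2.43]
0.8 -0.2 0.2 None
0.8 -0.16 0.03 None
0.8 -0.085 0.03 None
0.8 -0.08 0.11 None
0.8 0.03 0.15 [ 0.11  0.85 -1.1   2.28  2.3   0.85 -0.44]
0.8 -0.2 0.2 None
0.8 -0.16 0.03 None
0.8 -0.085 0.03 None
0.8 -0.08 0.11 None
0.8 0.03 0.15 [-0.09  0.7  -0.73  2.29  2.54  0.67  2.34]
PSU z [0.15123946 0.16260862]
```

The image clearly shows the case turned about 0.33 rad against the plate, more than the stated 0.15. I'll trust the picture. The plan is to push with the two open fingers held at the plate's yaw, which squares the case as it slides. First I'll check reach and clearances.

```bash
cat >> h.py <<'E'
O=np.array([.5863,.3341]);YAW=.615;F=np.array([np.cos(YAW),np.sin(YAW)]);L=np.array([-F[1],F[0]])
def pw(a,b,z): return [*(O+a*F+b*L),z]
E
python3 - <<'E'
from h import *
c=calibration('top')
for t in(0,.3):
  for Q in quat(YAW,t):
    for a,z in((-.17,.25),(-.17,.06),(-.08,.06),(-.1,.12),(.06,.14)):
        j=bot.solve_ik(pw(a,-.005,z),Q);print(t,a,z,None if j is None else np.round(j,2))
z=np.load('top0.npz');W=cloud(z['d'],c);P=W[(W[...,2]>.05)&(W[...,2]<.3)&(W[...,0]<.95)]
ab=np.c_[(P[:,:2]-O)@F,(P[:,:2]-O)@L]
for a0 in np.arange(-.2,.12,.04):
    m=(ab[:,0]>a0)&(ab[:,0]<a0+.04);b=ab[m,1];zz=P[m,2];print(round(a0,2),'right',[(b[(b<-.09)&(zz>h)].max() if ((b<-.09)&(zz>h)).any() else None) for h in(.05,.1,.14)],'left',[(b[(b>.09)&(zz>h)].min() if ((b>.09)&(zz>h)).any() else None) for h in(.05,.1,.14)])
E
```

```text
0 -0.17 0.25 [ 0.19  0.49 -1.09  2.01  0.54  0.96  1.01]
0 -0.17 0.06 [ 0.12  0.86 -1.11  2.18  1.11  0.86  0.47]
0 -0.08 0.06 [ 0.07  0.93 -1.11  1.98  1.06  0.97  0.6 ]
0 -0.1 0.12 [ 0.09  0.81 -1.1   1.99  0.91  0.95  0.7 ]
0 0.06 0.14 [-0.02  0.94 -1.1   1.6   0.89  1.18  0.86]
0 -0.17 0.25 [ 0.03  0.4  -0.83  2.02  0.39  0.88 -1.97]
0 -0.17 0.06 [-0.52  0.6  -0.1   2.22  0.17  0.33 -1.71]
0 -0.08 0.06 [-0.51  0.66 -0.12  2.02  0.17  0.48 -1.71]
0 -0.1 0.12 [-0.41  0.56 -0.26  2.02  0.25  0.59 -1.79]
0 0.06 0.14 [-0.42  0.71 -0.3   1.63  0.26  0.85 -1.78]
0.3 -0.17 0.25 [ 0.28  0.35 -1.09  2.22  0.71  0.55  0.87]
0.3 -0.17 0.06 [ 0.13  0.82 -1.09  2.41  1.71  0.73 -0.09]
0.3 -0.08 0.06 [ 0.02  0.79 -0.92  2.22  1.55  0.6   0.12]
0.3 -0.1 0.12 [-0.06  0.59 -0.75  2.23  1.27  0.42  0.35]
0.3 0.06 0.14 [ 0.06  0.86 -1.11  1.85  1.19  0.85  0.58]
0.3 -0.17 0.25 [ 0.08  0.27 -0.8   2.23  0.5   0.46 -2.05]
0.3 -0.17 0.06 [-0.33  0.6  -0.36  2.43  2.27  0.26  2.48]
0.3 -0.08 0.06 None
0.3 -0.1 0.12 [-0.71  0.5   0.17  2.27 -0.87  0.12 -0.67]
0.3 0.06 0.14 [-0.5   0.6  -0.14  1.89  0.21 
[... 408 characters left out ...]
[None, None, None]
-0.08 right [np.float64(-0.09098085898601158), np.float64(-0.09098085898601158), np.float64(-0.15959541325455726)] left [None, None, None]
-0.04 right [np.float64(-0.15179414402551236), np.float64(-0.1541335145302552), np.float64(-0.1543642679853936)] left [np.float64(0.2569849177596682), None, None]
0.0 right [np.float64(-0.24617172957172911), np.float64(-0.24617172957172911), np.float64(-0.24617172957172911)] left [np.float64(0.24829309906094044), None, None]
0.04 right [np.float64(-0.2581792369116055), None, None] left [np.float64(0.25447222743195475), None, None]
0.08 right [np.float64(-0.2047311408925895), None, None] left [np.float64(0.29745018971999737), None, None]
```

Run:
```python
from h import *
Q=quat(YAW,0)[1]
s=sensors.state();bot.move_straight([*s['eef_pos'][:2],.32],v=.2)
j=np.array(sensors.state()['joint_positions']);j[0]=-.45;j[6]=-1.75;bot.move_j(j)
bot.move_ptp(pw(-.172,-.005,.22),Q);print(sensors.state()['joint_positions'].round(2))
bot.move_straight(pw(-.172,-.005,.06),v=.12)
s=sensors.state();f0=s['force'];print(s['clock'],f0)
for a in np.arange(-.16,-.0999,.01):
    bot.move_straight(pw(a,-.005,.06),v=.06);s=sensors.state();f=s['force']-f0
    print(round(a,3),np.round([f[:2]@F,f[:2]@L,f[2]],2),((s['eef_pos'][:2]-O)@F).round(4))
print(s['clock'])
p,d=camera('top');np.savez('top1.npz',p=p,d=d);cv2.imwrite('pics/t1.png',cv2.resize(p[100:240,90:250,::-1],None,fx=4,fy=4))
```

```text
[-0.5   0.34 -0.11  2.09  0.06  0.72 -1.61]
6.9917 [-0.40130146 -0.74203317 -0.4613659 ]
-0.16 [0.6  0.63 0.54] -0.1593
-0.15 [ 0.45  0.22 -0.56] -0.1496
-0.14 [ 0.86 -0.16  0.88] -0.1395
-0.13 [0.51 0.14 0.55] -0.1292
-0.12 [ 0.78  0.09 -0.3 ] -0.1192
-0.11 [0.1  0.12 0.15] -0.1092
-0.1 [0.91 0.85 0.3 ] -0.0993
9.2417
```

View pics/t1.png

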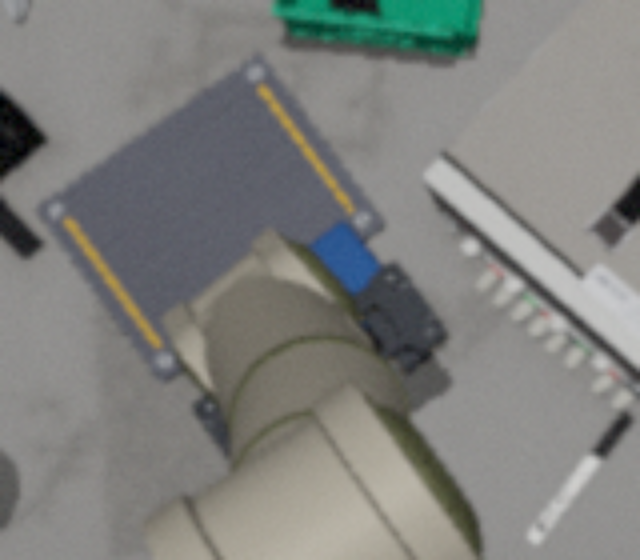

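The arm hides most of the case, but its visible end at (350,250) now sits near the plate edge. I'll continue in small steps and then check with the scene camera.

Run:
```python
from h import *
f0=np.array([-.4,-.74,-.46])
for a in np.arange(-.096,-.0859,.002):
    bot.move_straight(pw(a,-.005,.06),v=.03);bot.wait(.1);f=np.mean([(sensors.state()['force'],bot.wait(.02))[0] for _ in range(5)],0)-f0
    print(round(a,3),np.round([f[:2]@F,f[:2]@L,f[2]],2),((sensors.state()['eef_pos'][:2]-O)@F).round(4))
print(sensors.state()['clock'])
p,d=camera('scene');np.savez('s2.npz',p=p,d=d);cv2.imwrite('pics/s2.png',cv2.resize(p[180:340,60:260,::-1],None,fx=4,fy=3.75))
```

```text
-0.096 [0.66 0.36 0.17] -0.0959
-0.094 [-0.28  0.78  0.48] -0.094
-0.092 [-0.22  0.92 -0.06] -0.0919
-0.09 [-1.38  0.68 -0.51] -0.0902
-0.088 [-1.64  0.3  -1.13] -0.0881
-0.086 [-1.47  0.12 -0.79] -0.0859
11.925
```

View pics/s2.png

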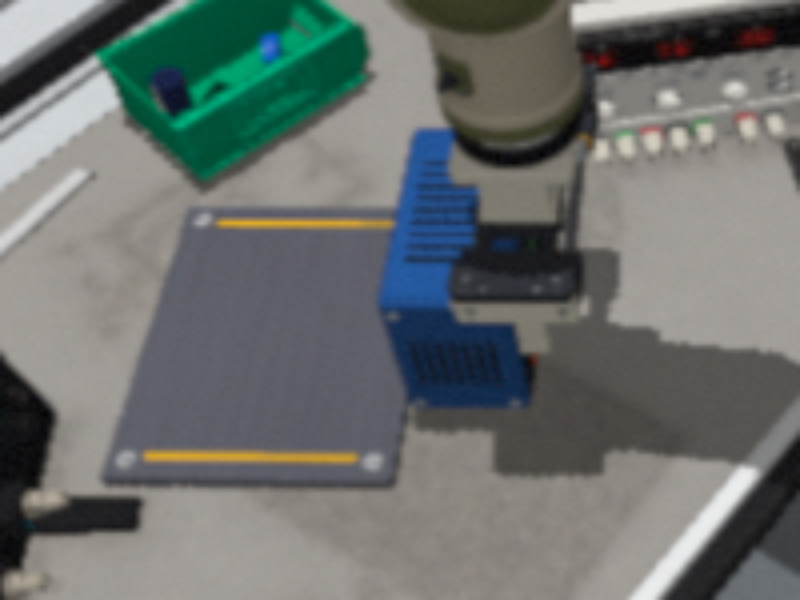

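The case looks square, with its lower back corner at crop (408,405) by the plate edge. I'll press a little further until the force rises, and ray-cast that corner.

Run:
```python
from h import *
c=calibration('scene')
px=[[60+(408+.5)/4-.5,180+(405+.5)/3.75-.5],[60+(528+.5)/4-.5,180+(406+.5)/3.75-.5]]
P=onplane(px,0,c);print('low +y corners in plate',[((q[:2]-O)@F,(q[:2]-O)@L) for q in P])
pe=onplane([[60+393/4,180+480/3.75]],.01,c)[0];print('plate corner',(pe[:2]-O)@F,(pe[:2]-O)@L)
f0=np.array([-.4,-.74,-.46])
for a in np.arange(-.0845,-.0779,.0015):
    bot.move_straight(pw(a,-.005,.06),v=.03);bot.wait(.1);f=np.mean([(sensors.state()['force'],bot.wait(.02))[0] for _ in range(5)],0)-f0
    print(round(a,4),np.round([f[:2]@F,f[:2]@L,f[2]],2),((sensors.state()['eef_pos'][:2]-O)@F).round(4))
    if f[:2]@F<-3.2:break
print(sensors.state()['clock'])
p,d=camera('scene');np.savez('s3.npz',p=p,d=d);cv2.imwrite('pics/s3.png',cv2.resize(p[210:330,100:220,::-1],None,fx=5,fy=5,interpolation=2))
```

```text
low +y corners in plate [(np.float64(0.004324847782581218), np.float64(0.0552942152514472)), (np.float64(-0.07453651107133435), np.float64(0.05572799245779676))]
plate corner 0.0016960371693825194 0.11861343502657654
-0.0845 [-4.31  0.19  2.16] -0.0852
12.4083
```

View pics/s3.png

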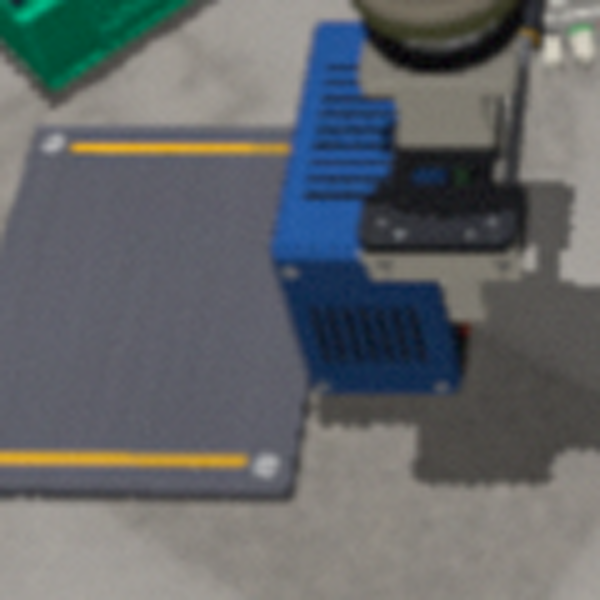

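The force rose to 4.3 N and the tool is blocked, so the case is standing square against the edge at y ≈ -20 mm. Now I'll topple it along the arc.

Run:
```python
from h import *
b=-.02
bot.move_straight(pw(-.105,-.005,.06),v=.08)
bot.move_straight(pw(-.105,b,.116),v=.12)
f0=sensors.state()['force']
for th in np.arange(0,.81,.1):
    x=-.08*np.cos(th)+.106*np.sin(th);z=.01+.08*np.sin(th)+.106*np.cos(th)
    bot.move_straight(pw(x-.0075,b,z),v=.06);s=sensors.state();f=s['force']-f0;print(round(th,1),np.round([f[:2]@F,f[:2]@L,f[2]],2))
bot.wait(.6)
bot.move_straight(pw(-.03,b,.25),v=.2)
bot.move_straight(pw(-.17,b,.28),v=.25)
j=np.array(sensors.state()['joint_positions']);j[0]+=.9;bot.move_j(j)
print(sensors.state()['clock'])
for n in('top','scene'):
    p,d=camera(n);np.savez(n+'4.npz',p=p,d=d)
    if n=='scene': A=p[200:340,60:220]
    else: B=p[100:240,90:250]
cv2.imwrite('pics/t4.png',cv2.resize(np.hstack([A,B])[:,:,::-1],None,fx=2.5,fy=2.5))
```

```text
0.0 [ 0.07 -0.82 -0.47]
0.1 [-1.45  0.85  1.04]
0.2 [-1.21 -1.32  2.47]
0.3 [-1.66 -0.13  1.84]
0.4 [-0.68  0.24  1.24]
0.5 [ 0.61 -0.89  1.02]
0.6 [-0.28 -1.4   0.66]
0.7 [0.64 0.1  0.27]
0.8 [0.28 0.08 0.17]
20.625
```

View pics/t4.png

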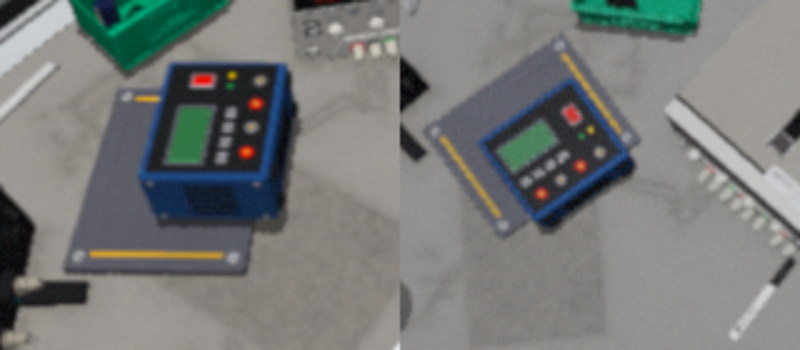

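The case now lies on its back on the plate, with the panel facing up at about (550,150) in the right half. I'll measure how far it overhangs and plan the lever stroke.

Run:
```python
from h import *
z=np.load('top4.npz');p,d=z['p'],z['d'];c=calibration('top');W=cloud(d,c)
U,V=np.meshgrid(range(512),range(384))
m=((U>110)&(U<200)&(V>120)&(V<200)&(W[...,2]>.075)&(W[...,2]<.105)).astype(np.uint8)
m=cv2.morphologyEx(m,cv2.MORPH_OPEN,np.ones((3,3)))
k=max(cv2.findContours(m,0,1)[0],key=cv2.contourArea);P=onplane(k.reshape(-1,2),.09,c);r,b=rect(P)
print(r,'top z',np.median(W[m>0][:,2]));print([((q-O)@F,(q-O)@L) for q in b])
A=np.c_[W[m>0][:,:2],np.ones(m.sum())];print('slope',np.linalg.lstsq(A,W[m>0][:,2],rcond=None)[0])
C=np.array([.4282,-.1148]);g=-.123
f=np.array([np.cos(g),np.sin(g)]);
for Q in quat(g,0)+quat(g+np.pi/2,0):
  for a,zz in((-.1,.2),(-.06,.1),(.02,.1)):
    j=bot.solve_ik([*(C+a*f+.0325*np.array([f[1],-f[0]])),zz],Q);print(a,None if j is None else j.round(2))
```

```text
((624.0038452148438, 341.5302734375), (134.28846740722656, 149.35333251953125), 34.88965606689453) top z 0.09047802189772854
[(np.float64(-0.031607954391613666), np.float64(0.05939746877456138)), (np.float64(-0.0325130804495649), np.float64(-0.08995307764723431)), (np.float64(0.10177288110007589), np.float64(-0.0907669087084349)), (np.float64(0.10267802435273102), np.float64(0.058583662055106386))]
slope [0.00488453 0.00940077 0.08396382]
-0.1 [ 1.11  0.34 -1.09  2.37  0.49  0.67  1.09]
-0.06 [ 0.98  0.66 -1.11  2.41  1.04  0.69  0.5 ]
0.02 [ 0.94  0.74 -1.11  2.24  0.99  0.8   0.59]
-0.1 [ 0.39  0.19 -0.19  2.41  0.07  0.55 -1.55]
-0.06 [ 0.29  0.44 -0.1   2.45  0.17  0.26 -1.65]
0.02 [ 0.29  0.5  -0.12  2.28  0.15  0.37 -1.65]
-0.1 [-0.5   0.27  0.95  2.45 -0.42  0.57 -2.47]
-0.06 [-0.03  0.47  0.35  2.46 -0.61  0.28 -2.39]
0.02 [-0.17  0.56  0.54  2.3  -0.7   0.44 -2.31]
-0.1 [ 0.66  0.22 -0.5   2.39  0.19  0.57 -0.12]
-0.06 [ 0.46  0.45 -0.32  2.44  0.48  0.3  -0.42]
0.02 [ 0.48  0.52 -0.38  2.26  0.46  0.43 -0.4 ]
```

Run:
```python
from h import *
C=np.array([.4282,-.1155]);g=-.123;f=np.array([np.cos(g),np.sin(g)]);r=np.array([f[1],-f[0]])
pc=lambda a,z:[*(C+a*f+.0325*r),z]
Q=quat(g,0)[1]
bot.gripper_to(0.0)
bot.move_ptp(pc(-.07,.22),Q);print(sensors.state()['joint_positions'].round(2),sensors.state()['eef_pos'])
bot.move_straight(pc(-.07,.095),v=.12);bot.wait(.1)
av=lambda:np.mean([(sensors.state()['force'],bot.wait(.02))[0] for _ in range(5)],0)
f0=av()
bot.move_straight(pc(0,.095),v=.06)
for a in np.arange(.004,.0301,.002):
    bot.move_straight(pc(a,.095),v=.03);bot.wait(.05);F_=av()-f0
    print(round(a,4),np.round([F_[:2]@f,F_[:2]@r,F_[2]],2),((sensors.state()['eef_pos'][:2]-C)@f).round(4))
    if F_[:2]@f<-6:break
bot.wait(.15)
p,d=camera('scene');cv2.imwrite('pics/s5.png',cv2.resize(p[140:240,250:350,::-1],None,fx=5,fy=5))
print(sensors.state()['clock'])
```

```text
[ 0.39  0.19 -0.19  2.33  0.06  0.63 -1.55] [ 0.3554279  -0.13931774  0.22039748]
0.004 [-1.76  0.22 -1.07] 0.004
0.006 [-1.88 -0.22 -1.32] 0.006
0.008 [-1.99 -0.43 -1.09] 0.008
0.01 [-2.23 -0.38 -1.35] 0.0101
0.012 [-2.37  0.42 -1.97] 0.012
0.014 [-2.58 -0.11 -2.04] 0.014
0.016 [-4.63  0.31 -0.9 ] 0.0154
0.018 [-7.71 -0.39  1.71] 0.0158
28.8083
```

View pics/s5.png

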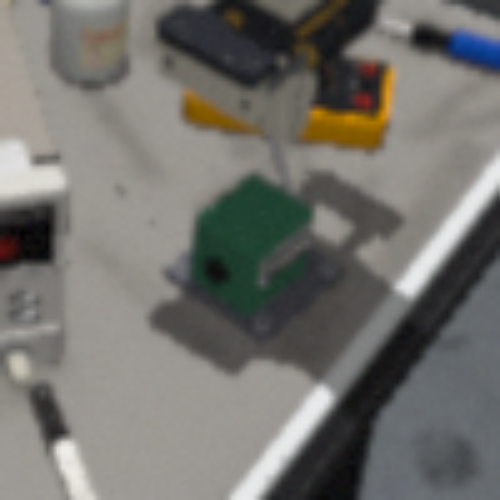

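The fingers hold the lever at its stop: the rod shows at (280,165), and the force jumped sharply from 2.5 to 7.7 N. Next I'll release it, retreat and check.

Run:
```python
from h import *
C=np.array([.4282,-.1155]);g=-.123;f=np.array([np.cos(g),np.sin(g)]);r=np.array([f[1],-f[0]])
pc=lambda a,z:[*(C+a*f+.0325*r),z]
bot.move_straight(pc(-.07,.095),v=.08)
bot.move_straight(pc(-.07,.25),v=.2)
j=np.array(sensors.state()['joint_positions']);j[0]=1.3;bot.move_j(j);bot.wait(.3)
p,d=camera('top');np.savez('top6.npz',p=p,d=d);W=cloud(d,calibration('top'))
cv2.imwrite('pics/t6.png',cv2.resize(p[100:250,90:370,::-1],None,fx=2.8,fy=2.8));s=sensors.state();print(s['clock'],s['force'],s['eef_pos'])
```

```text
32.575 [ 0.54555532 -0.17438915 -0.70725161] [ 0.11521773 -0.36281525  0.24937059]
```

View pics/t6.png

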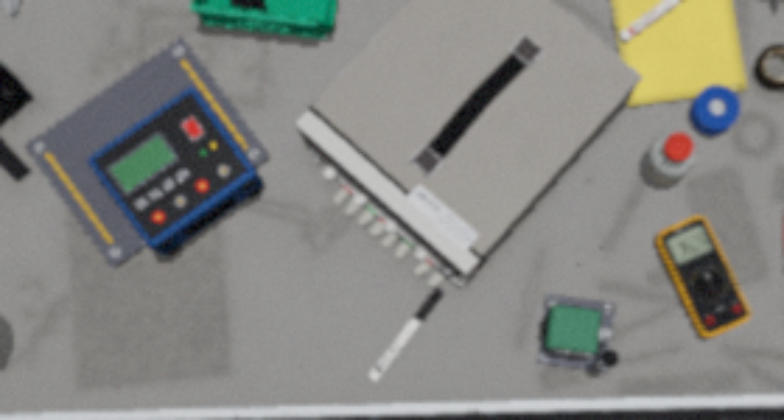

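The case lies flat on the plate, the lever ball is back at rest at (609,358), the multimeter and bottle haven't moved, and the arm is clear. Handing in.

```bash
python3 -c "
from workcell import job
print(job.sign_off())"
```

```text
the job is handed in; nothing more can be done
None
```

The job is handed in, with no verdict returned: the case was slid square to the plate edge and toppled flat onto its back (base about 32 mm over the near edge), the counter lever was then swung to its stop and sprang back, and the multimeter and bottle stayed where they were.

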